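Wedge a mirror's edge off its battens and hold it

TASK

Take the tapered wooden wedge by its grip block and slide it, flat on the bench and thin end first, under the middle of the mirror's open front edge, between the two battens, gently, until that edge has just lifted about 5 mm off the battens, so that a person could get fingertips under it. Finish still gripping the wedge there, with the mirror's back edge resting on the battens by the stop rail. Do not press hard on the glass, touch it with the gripper or lift it much higher, and leave the other things on the bench alone.

Things in the scene. Friction and masses are not known exactly. Their poses are not given: they have to be found in the camera images.
- wedge: Loose wooden wedge 30 mm wide, flat on the bench left or right of the mirror, tip roughly away from the robot. Upright grip block 30 x 30 mm, 65 mm tall; in front of it a straight ramp 90 mm long, 23 mm thick at the block, 3 mm at the tip. Origin: centre of the grip block's underside; x points from the block to the tip (block -15 to 15 mm, ramp 15 to 105 mm), z up. The spacer looks alike but has no taper.
- wedge_tip (a point): Middle of the thin end of the wedge, on its underside, 105 mm along x from the wedge's origin; axes as the wedge's.
- cradle: Fixed wooden cradle: two battens 231 mm long, 25 wide, 10 tall, centre lines 77.5 mm either side of the middle (130 mm free between, bare bench); across their far ends a stop rail 24 mm tall, front face at x = 206 mm. Origin: bench height, midway between the battens' near ends; x points along the battens from the open front (robot side) to the stop rail, z up. Place and heading vary.
- mirror: Loose flat mirror glass 220 mm (x) by 170 mm (y) by 6 mm, 0.4 to 0.75 kg, lying on the battens within about 2 mm of the stop rail; its front edge overhangs the battens' near ends by about 15 mm. Origin: centre of its underside, 10 mm above the bench; x points from the open front edge to the stop rail, z up. Wedged up in front it pivots on its back edge; the stop rail keeps it from sliding off.
- mirror_edge (a point): Middle of the mirror's open front edge, on the underside; 10 mm above the bench at the start, 15 mm when lifted 5 mm. With the wedge flat on the bench the ramp meets the edge once the tip is about 32 mm past it; each further 4.5 mm lifts the edge 1 mm (about 54 mm past for 5 mm).
- spacer: Bystander: loose wooden spacer block of the same wood, grip block and width as the wedge, but its 90 mm foot is 23 mm thick throughout. Origin: centre of the grip block's underside; x towards the foot's end. It stands on the other side from the wedge.
- stack: Bystander: upright stack of round mirrors, 72 mm across, 91 mm tall; origin: centre of its underside.
- dispenser: Bystander: orange tape dispenser lying flat, a round part 90 mm across with an arm reaching 110 mm along x, 50 mm tall; origin: centre of the round part's underside.
Not all that is in view belongs to the job. Leave any pink or turquoise look-alike of the wedge alone.

How it is judged:
By the outcome, as a careful person would: the job done as asked, in the order asked, and still so for the second after the job is handed in, while the arm keeps its last pose, push and grip.
It also fails if it takes over 51 s, if anything falls off the work surface, if the arm or the gripper's body presses on something with over 40 N, if the wrist force passes 120 N, or if a joint passes its speed limit or range.

ROBOT

A 7-joint arm with a two-finger parallel gripper is mounted at the origin on the work surface. World frame = base frame: x ahead of the robot, y to its left, z up, the work surface at z = 0. Lengths are in m, angles in rad, forces in N, time in s.
With the tool pointing down it reaches from about 0.425 to 1.025 m from the base axis. Payload 9.4 kg.
Tool frame: the origin (TCP) lies on the centre line of the jaws, within the pads' length; the fingertips stand 25 mm ahead of it and the grasp point (between the pads) lies 6 mm ahead of it; z points along the fingers, y is the line along which they close (so a half turn about z gives the same grasp; the last joint's range is limited). The gripper opens to 93 mm and grips with 3 to 60 N. Pads are 15 mm wide; open, the fingers measure 128 mm over their backs; the gripper's body (75 mm by 188 mm) begins 65 mm behind the grasp point.
Start: joints at [-1.358, 0.599, -0.003, 1.599, 0.002, 0.943, -0.08], TCP at [0.207, 0.695, 0.244] pointing down, gripper open.
Joint ranges: [-2.57, 2.57], [-0.35, 1.97], [-1.29, 1.29], [0.11, 2.56], [-1.05, 4.19], [0.11, 1.86], [-2.63, 2.63]. Speed limits (rad/s): [2.22, 2.22, 3.01, 3.01, 3.14, 3.14, 3.14].

INTERFACE

Orientations are given as a unit quaternion [w, x, y, z].
In Python, from plant import get_state, grab_frame, camera_params, job_done, outline_of, spot_point gives the robot as it stands. The module is installed in compiled form; this text tells all that it offers.
- The arm moves only by the tool move_arm, never from a script. Its argument "rows" is text: rows parted by semicolons, each of 5 numbers parted by spaces: the opening, from 0 (shut) to 1 (fully open), then the shift along the tool's x, y, z in mm, then the turn about the tool's z in rad. In form: claw dx dy dz twist; .... A call has 1 to 20 rows; each row is the pose to reach, as a shift and turn from the pose commanded when the call began, along the tool's axes at that moment; what a row does not reach only later rows make up. A row lasts 1/12 s, in which the tool goes at most 41.7 mm and 7.16 degrees, less where a joint would pass 70% of its speed; a pose out of reach is approached as far as the arm can. A call with a gripper value outside its range is refused whole. The fingers move at their own pace and stop on an object; "squeeze" is the grip in N (left out, the last holds). Time passes only in rows, so rows that repeat a pose let the fingers close. It gives the time, the measured TCP pose, the force, the opening and the grip force at its end, in the units of the state.
- get_state(): the state, without advancing time (a new reading comes with each control period).
- grab_frame(name): name is "scene" or "top" or "wrist"; returns (picture, depth): 480x640x3 uint8, blue, green, red; 480x640 float32, m along the optical axis (not along the pixel's ray), 0 where there is no reading.
- camera_params(name): a dict with "mtx" (3x3 intrinsics, pixels), "dist_coeffs" ([k1, k2, p1, p2, k3] as OpenCV has them; the pictures are not rectified), "R" (3x3) and "t" (3): a world point X has camera coordinates R X + t; the wrist camera has in their place "mount" (4x4, takes a point from camera to tool coordinates, whose origin is the TCP and whose axes are the flange's). Camera axes: x right, y down, z forward; pixel columns grow to the right and rows downward; lengths in m; the calibration is good to about 2 mm. A picture is of the moment at which its call begins: read the wrist's pose just before it. camera_params takes no time and is no camera call.
- job_done(): hands the job in; it is judged then, once.
Trained networks look in the newest picture that a camera, given by its name, has taken for a name from the list of things; names that differ only in an ending like _2 or _b are one class to them, and where a whole thing is asked for, a point or a joint stands for the part that bears it (a point fixed in the world has none). Each returns a list of dicts, best first, with "confidence" (0 to 1); they miss things now and then, are a little off and sometimes report something else, mostly with a low value. They report only what shows in the picture. A call takes as long as a camera call. They do not tell look-alikes from the thing itself.
- outline_of(thing, camera): "mask" (480x640 bool, what is visible of it) and "rect" ([left, top, right, bottom] in pixels, round what is visible of it).
- spot_point(thing, camera): "point" ([column, row] in pixels: a listed point, or the origin of a listed thing).
The state is a dict: "clock": time; "joints": joint angles; "joint_vel": joint speeds; "joint_torque": joint torques, N m; "position": TCP position; "tcp_rot": TCP orientation; "wrist_force": force on the tool from outside, world axes, zero at the start; "torque": the same for the moment, N m; "gripper_width": finger opening in m; "grasp_force": force on a finger pad.
Only numpy, scipy, OpenCV 4.12 (cv2) and the standard library are available. Lean on these libraries where they do the work, as an engineer would, in place of code of your own. Each camera call takes 0.05 s, during which the arm holds its last target. There are 200 camera calls.

## Working session

There is one attempt and no reset: what is moved stays moved. The work goes in short steps, Python scripts to look and compute and a tool call to move; the robot and the scene stay as the last step left them, time stands still between calls to the robot, and variables do not carry over. Pictures are saved under pics/ and viewed, at most 10 in all, crops included, and the job is handed in when it is done.

Besides the shell and the picture viewer there is one more tool, called after "Request:" by a JSON object that holds its "op" and its "data", one argument or row to a line. move_arm: Moves the arm, as the interface text tells. Its arguments: {"type":"object","properties":{"rows":{"type":"string"},"squeeze":{"type":"number"}},"required":["rows"]}

```bash
mkdir -p pics
cat > h.py <<'E'
import numpy as np, cv2
from plant import *
from scipy.spatial.transform import Rotation as Ro
def cam(name, st=None):
    p=camera_params(name); K=np.array(p["mtx"],float); D=np.array(p["dist_coeffs"],float)
    if "R" in p: return K,D,np.array(p["R"]),np.array(p["t"]).ravel()
    M=np.array(p["mount"]); q=st["tcp_rot"]; Rt=Ro.from_quat([q[1],q[2],q[3],q[0]]).as_matrix()
    Rc=Rt@M[:3,:3]; c=Rt@M[:3,3]+np.array(st["position"])
    return K,D,Rc.T,-Rc.T@c
def ray(C,px):
    K,D,R,t=C; u=cv2.undistortPoints(np.array(px,float).reshape(-1,1,2),K,D).reshape(-1,2)
    return -R.T@t, (R.T@np.c_[u,np.ones(len(u))].T).T
def onz(C,px,z):
    c,d=ray(C,px); return c+d*((z-c[2])/d[:,2])[:,None]
def tri(C1,p1,C2,p2):
    a,d=ray(C1,p1); b,e=ray(C2,p2); d=d[0];e=e[0]
    s=np.linalg.lstsq(np.c_[d,-e],b-a,rcond=None)[0]; P=a+s[0]*d;Q=b+s[1]*e
    return (P+Q)/2, np.linalg.norm(P-Q)
def cloud(C,dep,mask):
    v,u=np.nonzero(mask&(dep>0)); c,d=ray(C,np.c_[u,v]); return c+d*dep[v,u][:,None]
E
python3 - <<'E'
from h import *
np.set_printoptions(precision=4,suppress=True)
st=get_state(); print(st)
ims=[]
res={}
for n in ["scene","top"]:
    im,dep=grab_frame(n); np.save(f"{n}.npy",dep); cv2.imwrite(f"{n}.png",im); C=cam(n)
    print(n,"cam at",-C[2].T@C[3])
    for th in ["wedge","wedge_tip","cradle","mirror","mirror_edge","spacer","stack","dispenser"]:
        for r in spot_point(th,n)[:3]:
            z=0.01 if th.startswith("mirror") else 0
            print(th,np.array(r["point"]),round(r["confidence"],2),onz(C,r["point"],z)[0])
    cv2.imwrite(f"pics/{n}1.png",im)
E
```

```text
{'clock': 0.0, 'joints': array([-1.3577,  0.6001, -0.0026,  1.6001,  0.0018,  0.9429, -0.0798]), 'joint_vel': array([-0.0008,  0.0003,  0.001 , -0.0013, -0.0004,  0.0014,  0.0003]), 'joint_torque': array([  0.0002, -76.5073,   1.4978, -25.2341,  -0.0524,   0.0172,
         0.0002]), 'position': array([0.2071, 0.6944, 0.2428]), 'tcp_rot': array([-0.0001,  0.1444,  0.9895, -0.0007]), 'wrist_force': array([ 0.7717, -0.8173,  0.1047]), 'torque': array([-0.0241,  0.0177,  0.0083]), 'grasp_force': 0.0, 'gripper_width': 0.09290513906448995}
scene cam at [1.2372 0.2217 1.1266]
wedge [152.3 185.5] 0.92 [ 0.4811 -0.5338  0.    ]
wedge [241.9 208.3] 0.8 [ 0.4721 -0.2792  0.    ]
wedge [216.2 181.7] 0.73 [ 0.4139 -0.3798  0.    ]
wedge_tip [236.  154.3] 0.97 [ 0.3077 -0.3722  0.    ]
wedge_tip [188.1 182.4] 0.86 [ 0.4405 -0.4489  0.    ]
wedge_tip [340.1 187.9] 0.85 [ 0.3267 -0.0684  0.    ]
mirror [276.4 310.9] 0.76 [ 0.7155 -0.0835  0.01  ]
mirror_edge [304.  272.9] 0.87 [ 0.6032 -0.0614  0.01  ]
spacer [457.7 263.1] 0.59 [0.4516 0.2656 0.    ]
stack [500.7 351.9] 0.68 [0.6421 0.4014 0.    ]
s
[... 173 characters left out ...]
24 -0.0475  1.4148]
wedge [441.3 287.4] 0.94 [ 0.4019 -0.3926  0.    ]
wedge [494.2 256. ] 0.94 [ 0.4852 -0.54    0.    ]
wedge [397.4 266.9] 0.87 [ 0.458  -0.2758  0.    ]
wedge_tip [395.2 292.9] 0.94 [ 0.3885 -0.2681  0.    ]
wedge_tip [320.9 313.1] 0.91 [ 0.3369 -0.069   0.    ]
wedge_tip [403.  224.7] 0.85 [ 0.5725 -0.2941  0.    ]
mirror [325.3 175.3] 0.68 [ 0.7083 -0.0843  0.01  ]
mirror [395.4 265.5] 0.38 [ 0.4611 -0.2689  0.01  ]
mirror_edge [314.2 210.9] 0.62 [ 0.6103 -0.0534  0.01  ]
spacer [193.3 267.4] 0.61 [0.461  0.2719 0.    ]
stack [445.4 205.5] 0.8 [ 0.6247 -0.412   0.    ]
stack [405.7 226.8] 0.68 [ 0.5667 -0.3013  0.    ]
dispenser [148.8 200.4] 0.57 [0.6447 0.3971 0.    ]
```

View pics/scene1.png

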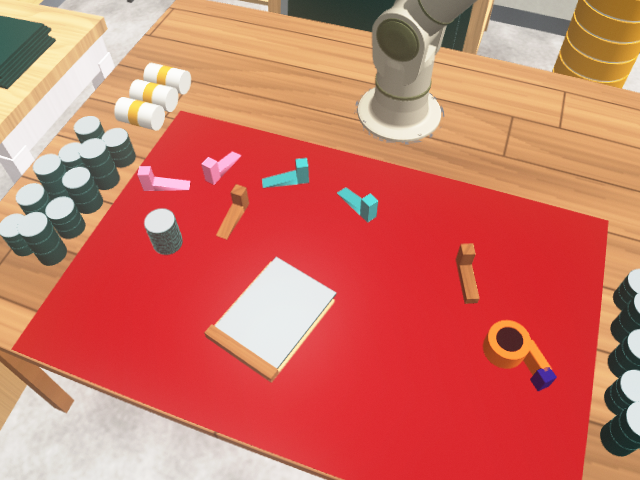

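View pics/top1.png

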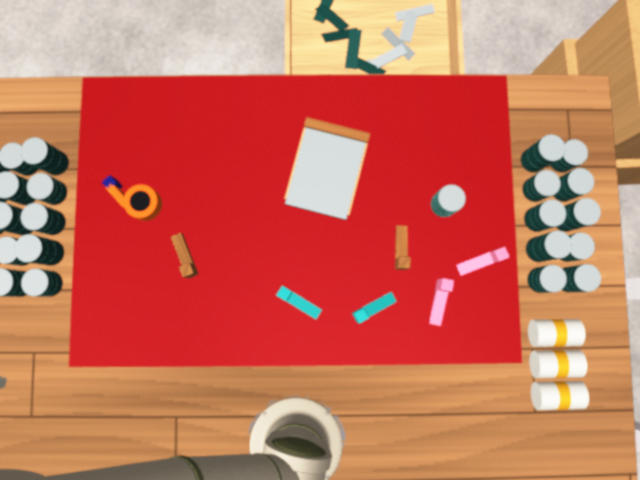

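The scene shows two natural-wood candidates: A at scene (235,210) / top (402,247), and B at scene (468,272) / top (183,255). Pink pieces at scene (163,182) and (221,166) and turquoise ones at (287,177) and (358,203) are look-alikes. I'll check the taper by depth and with one enlarged crop.

Run:
```python
from h import *
np.set_printoptions(precision=4,suppress=True)
im=cv2.imread("scene.png")
a=cv2.resize(im[175:250,195:270],(400,400),interpolation=cv2.INTER_CUBIC); b=cv2.resize(im[235:310,432:507],(400,400),interpolation=cv2.INTER_CUBIC)
cv2.imwrite("pics/crop1.png",np.hstack([a,b]))
for n,boxes in {"scene":{"A":(210,180,255,242),"B":(450,238,485,308)},"top":{"A":(385,218,418,275),"B":(165,228,202,282)}}.items():
    im=cv2.imread(n+".png"); dep=np.load(n+".npy"); C=cam(n); hsv=cv2.cvtColor(im,cv2.COLOR_BGR2HSV)
    for k,(l,t,r,b) in boxes.items():
        m=np.zeros(dep.shape,bool); m[t:b,l:r]=True
        m&=(hsv[...,0]>7)&(hsv[...,0]<25)
        P=cloud(C,dep,m); P=P[(P[:,2]>-.01)&(P[:,2]<.09)]
        blk=P[P[:,2]>.05]; bc=blk[:,:2].mean(0)
        ft=P[(P[:,2]<.03)]; f=ft[:,:2].mean(0)-bc; f/=np.linalg.norm(f)
        s=(P[:,:2]-bc)@f
        print(n,k,len(P),"block",bc,blk[:,2].max(),"dir",f,np.degrees(np.arctan2(f[1],f[0])))
        print([(x,round(float(np.percentile(P[(s>x/1000)&(s<=x/1000+.015),2],80)),4)) for x in range(-15,110,15) if ((s>x/1000)&(s<=x/1000+.015)).sum()>3])
# mirror
for n in ["scene","top"]:
    o=outline_of("mirror",n)
    if not o: 
        grab_frame(n);o=outline_of("mirror",n)
    for q in o[:1]:
        m=q["mask"].astype(np.uint8); c=max(cv2.findContours(m,0,cv2.CHAIN_APPROX_NONE)[0],key=cv2.contourArea)
        C=cam(n); W=onz(C,c.reshape(-1,2),.016)
        rc=cv2.minAreaRect((W[:,:2]*1000).astype(np.float32)); print(n,q["confidence"],rc); print(cv2.boxPoints(rc))
        P=cloud(C,np.load(n+".npy"),cv2.erode(m,np.ones((5,5)))>0); print("z med",np.median(P[:,2]))
```

```text
scene A 753 block [ 0.4711 -0.2812] 0.06979112211798388 dir [ 0.9987 -0.0518] -2.96949932805269
[(-15, 0.0654), (0, 0.0626), (15, 0.0222), (30, 0.0193), (45, 0.0165), (60, 0.013), (75, 0.0095), (90, 0.0065)]
scene B 843 block [0.4555 0.2757] 0.07118436636146663 dir [0.9248 0.3805] 22.36233124329989
[(-15, 0.0677), (0, 0.065), (15, 0.0261), (30, 0.0257), (45, 0.0252), (60, 0.0249), (75, 0.0252), (90, 0.0245)]
top A 535 block [ 0.4652 -0.2817] 0.0732286745267321 dir [ 0.9978 -0.0664] -3.806690348939205
[(-15, 0.0671), (0, 0.0671), (15, 0.0231), (30, 0.0207), (45, 0.017), (60, 0.0144), (75, 0.0094), (90, 0.0082)]
top B 552 block [0.4508 0.2749] 0.0711385451012112 dir [0.9234 0.3839] 22.57776748012425
[(-15, 0.0664), (0, 0.067), (15, 0.0262), (30, 0.025), (45, 0.0251), (60, 0.0251), (75, 0.0264), (90, 0.0249)]
scene 0.91 ((711.9946899414062, -83.50025177001953), (176.68060302734375, 223.4877166748047), 74.56271362304688)
[[ 580.7676 -138.9091]
 [ 796.1924 -198.3978]
 [ 843.2218  -28.0914]
 [ 627.797    31.3973]]
z med 0.01696417716610621
top 0.6 ((714.400146484375, -85.24835205078125), (174.28292846679688, 224.99757385253906), 74.77496337890625)
[[ 582.9656 -139.7879]
 [ 800.0662 -198.8747]
 [ 845.8347  -30.7088]
 [ 628.7341   28.378 ]]
z med 0.016513754280787385
```

View pics/crop1.png

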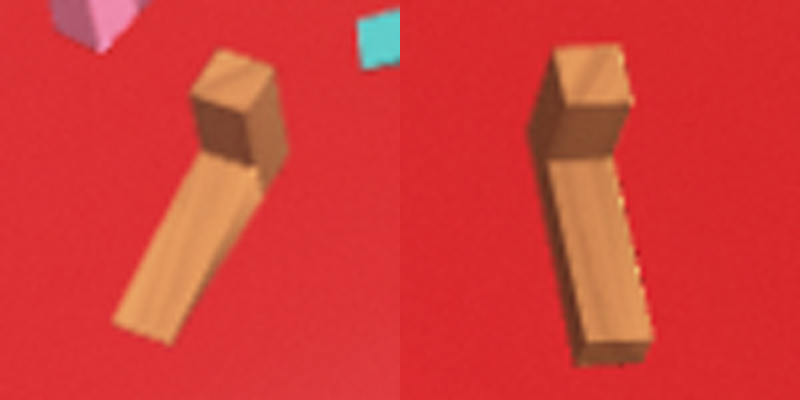

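Crop: A (left, scene (235,210)) tapers to a thin end (depth heights 22→6 mm). B is 25 mm thick throughout, so it is the spacer. The wedge is therefore A, with its block at about (0.468, −0.281) and yaw of about −3.4°. The mirror's front edge is at about (0.607, −0.055), yaw −15.3°. I'll move over the wedge by a waypoint clear of the base.

Request:
{"op": "move_arm", "data": {
  "rows": "0.7 -408 -342 0 0;0.7 -408 -342 0 0;0.7 -408 -342 0 0;0.7 -408 -342 0 0;0.7 -408 -342 0 0;0.7 -408 -342 0 0;0.7 -408 -342 0 0;0.7 -408 -342 0 0;0.7 -408 -342 0 0;0.7 -408 -342 0 0;0.7 -408 -342 0 0;0.7 -408 -342 0 0;0.7 -408 -342 0 0;0.7 -408 -342 0 0;0.7 -408 -342 0 0",
  "squeeze": 30
}}

```text
clock: 2.25
position: [0.5016, 0.2484, 0.2438]
tcp_rot: [0.0, 0.147, 0.989, -0.0]
wrist_force: [-0.5, 0.3, 0.5]
gripper_width: 0.0654
grasp_force: 0.0
```

Request:
{"op": "move_arm", "data": {
  "rows": "0.7 -121 -517 0 -0.23;0.7 -121 -517 0 -0.23;0.7 -121 -517 0 -0.23;0.7 -121 -517 0 -0.23;0.7 -121 -517 0 -0.23;0.7 -121 -517 0 -0.23;0.7 -121 -517 0 -0.23;0.7 -121 -517 0 -0.23;0.7 -121 -517 0 -0.23;0.7 -121 -517 0 -0.23;0.7 -121 -517 0 -0.23;0.7 -121 -517 0 -0.23;0.7 -121 -517 0 -0.23;0.7 -121 -517 0 -0.23;0.7 -121 -517 0 -0.23;0.7 -121 -517 0 -0.23;0.7 -121 -517 0 -0.23;0.7 -121 -517 0 -0.23"
}}

```text
clock: 3.75
position: [0.4693, -0.2776, 0.2437]
tcp_rot: [0.0, 0.028, 1.0, 0.0]
wrist_force: [-0.2, 0.4, 0.8]
gripper_width: 0.0652
grasp_force: 0.0
```

Run:
```python
from h import *
np.set_printoptions(precision=4,suppress=True)
st=get_state(); im,dep=grab_frame("wrist"); C=cam("wrist",st); print(st["position"],st["tcp_rot"],"cam",-C[2].T@C[3])
cv2.imwrite("pics/wrist1.png",im)
for r in spot_point("wedge","wrist")[:2]+spot_point("wedge_tip","wrist")[:2]: print(np.array(r["point"]),r["confidence"],onz(C,r["point"],0)[0])
hsv=cv2.cvtColor(im,cv2.COLOR_BGR2HSV); m=(hsv[...,0]>7)&(hsv[...,0]<25)&(hsv[...,1]>60)
P=cloud(C,dep,m); P=P[(abs(P[:,0]-.5)<.15)&(abs(P[:,1]+.28)<.08)&(P[:,2]<.1)&(P[:,2]>-.01)]
blk=P[P[:,2]>.055]; print(len(P),cv2.minAreaRect((blk[:,:2]*1000).astype(np.float32)),np.median(blk[:,2]))
bc=blk[:,:2].mean(0); ft=P[P[:,2]<.03]; print("block",bc)
print("foot",cv2.minAreaRect((ft[:,:2]*1000).astype(np.float32)))
```

```text
[ 0.4693 -0.2776  0.2437] [0.0001 0.0283 0.9996 0.0003] cam [ 0.3862 -0.2725  0.3843]
[617.5 107.2] 0.91 [0.3868 0.0271 0.    ]
[199.3 149. ] 0.86 [ 0.403  -0.3897  0.    ]
[323.3 114.3] 0.96 [ 0.3768 -0.2623  0.    ]
[157.7 192.7] 0.72 [ 0.445  -0.4399  0.    ]
3065 ((463.7618103027344, -281.2422180175781), (29.01080894470215, 30.28366470336914), 87.19969177246094) 0.06437148439052842
block [ 0.4626 -0.281 ]
foot ((508.7942199707031, -284.7020263671875), (32.81958770751953, 120.72830200195312), 88.49363708496094)
```

View pics/wrist1.png

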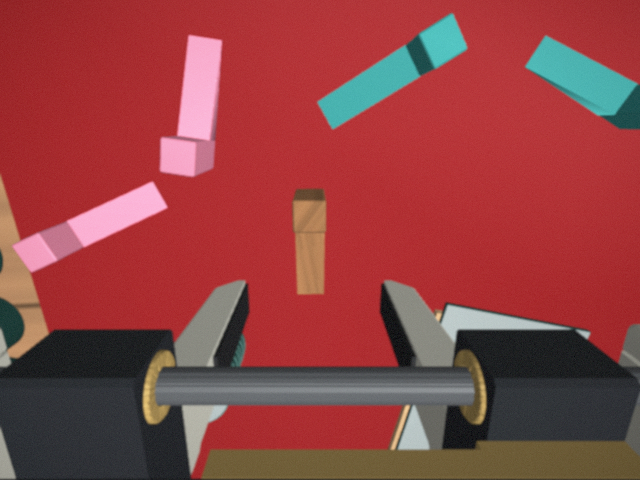

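Wrist view: the wedge block is at (309,210) and its ramp runs to (311,293), between the open fingers' plane; measured height is 64 mm, which fits. I'll descend and grip.

Request:
{"op": "move_arm", "data": {
  "rows": "0.7 5 -4 30 0;0.7 5 -4 60 0;0.7 5 -4 90 0;0.7 5 -4 115 0;0.7 5 -4 135 0;0.7 5 -4 155 0;0.7 5 -4 170 0;0.7 5 -4 182 0;0.7 5 -4 190 0;0.7 5 -4 195 0;0.7 5 -4 195 0;0.2 5 -4 195 0;0.2 5 -4 195 0;0.2 5 -4 195 0;0.2 5 -4 195 0;0.2 5 -4 195 0;0.2 5 -4 195 0;0.2 5 -4 195 0;0.2 5 -4 195 0",
  "squeeze": 30
}}

```text
clock: 5.48
position: [0.4636, -0.2832, 0.049]
tcp_rot: [0.0, 0.03, 1.0, -0.0]
wrist_force: [-1.1, 1.9, 5.5]
gripper_width: 0.0302
grasp_force: 29.9
```

Request:
{"op": "move_arm", "data": {
  "rows": "0.2 0 0 -10 0;0.2 0 0 -25 0;0.2 0 0 -40 0;0.2 0 10 -45 0;0.2 0 30 -45 0.02;0.2 0 55 -45 0.04;0.2 0 80 -45 0.06;0.2 0 110 -45 0.08;0.2 0 140 -45 0.10;0.2 1 170 -45 0.13;0.2 1 200 -45 0.16;0.2 2 225 -45 0.18;0.2 3 245 -45 0.2;0.2 3 257 -45 0.208;0.2 3 263 -45 0.208;0.2 3 263 -45 0.208;0.2 3 263 -45 0.208;0.2 3 263 -45 0.208"
}}

```text
clock: 6.98
position: [0.476, -0.0215, 0.0937]
tcp_rot: [0.0, 0.134, 0.991, -0.0]
wrist_force: [-0.8, -0.5, -1.1]
gripper_width: 0.0294
grasp_force: 29.9
```

```bash
cat > look.py <<'E'
from h import *
import sys
np.set_printoptions(precision=4,suppress=True)
tag=sys.argv[1]
st=get_state(); print(st["position"],st["tcp_rot"],st["wrist_force"])
ang=2*np.arctan2(st["tcp_rot"][2],st["tcp_rot"][1]); print("tool x yaw deg",np.degrees(ang)%360-180)
tips=[]
for n in ["scene","top","wrist"]:
    st=get_state(); im,dep=grab_frame(n); C=cam(n,st); cv2.imwrite(f"{n}_{tag}.png",im); np.save(f"{n}_{tag}.npy",dep)
    for th,z in [("wedge_tip",0),("mirror_edge",.01),("wedge",0)]:
        for r in spot_point(th,n)[:4]:
            w=onz(C,r["point"],z)[0]
            if abs(w[1]+.04)<.06 and w[0]>.42: print(n,th,np.array(r["point"]),round(r["confidence"],2),w)
E
python3 look.py a
python3 - <<'E'
from h import *
a=cv2.imread("scene_a.png")[180:390,180:390]; b=cv2.imread("wrist_a.png")
cv2.imwrite("pics/c2.png",np.hstack([cv2.resize(a,(340,340)),cv2.resize(b,(453,340))]))
E
```

```text
[ 0.476  -0.0215  0.0937] [ 0.0001  0.134   0.991  -0.0002] [-0.8087 -0.5419 -1.0905]
tool x yaw deg -15.396404314424075
scene wedge_tip [313.4 256.1] 0.67 [ 0.5465 -0.0597  0.    ]
scene mirror_edge [306.5 276. ] 0.75 [ 0.609  -0.0531  0.01  ]
scene wedge [339.  227.4] 0.79 [ 0.4468 -0.0301  0.    ]
top wedge_tip [315.8 222.4] 0.54 [ 0.5805 -0.0575  0.    ]
top mirror_edge [315. 212.] 0.89 [ 0.6073 -0.0555  0.01  ]
wrist wedge_tip [314.5 430. ] 0.66 [ 0.6184 -0.0595  0.    ]
wrist mirror_edge [317.5 426.3] 0.78 [ 0.6062 -0.0538  0.01  ]
wrist wedge [313.7 278.3] 0.7 [ 0.4931 -0.0256 -0.    ]
```

View pics/c2.png

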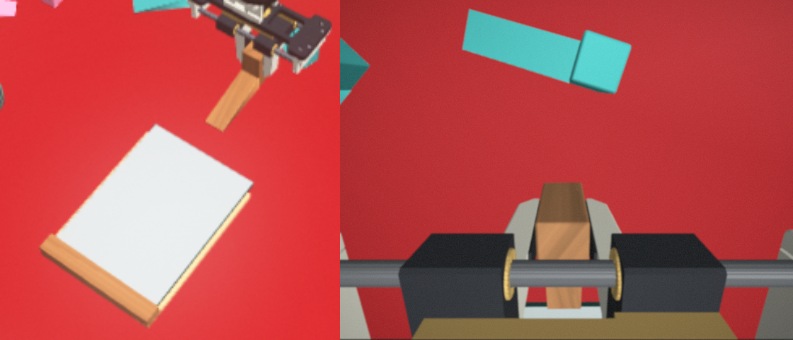

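The crop shows the wedge held straight between the fingers (wrist panel, about (563,260)). Its tip points at the middle of the glass's front edge and is still short of it. Next I'll triangulate the tip and the edge.

Run:
```python
from h import *
np.set_printoptions(precision=4,suppress=True)
S,T=cam("scene"),cam("top")
print("tip",tri(S,[[313.4,256.1]],T,[[315.8,222.4]]),"edge",tri(S,[[306.5,276]],T,[[315,212]]))
# wedge geometry in tool frame from scene depth
st=get_state();p=np.array(st["position"]);q=st["tcp_rot"];R=Ro.from_quat([q[1],q[2],q[3],q[0]]).as_matrix()
for n,C in [("scene",S),("top",T)]:
    im=cv2.imread(f"{n}_a.png");dep=np.load(f"{n}_a.npy");h=cv2.cvtColor(im,cv2.COLOR_BGR2HSV)
    m=(h[...,0]>7)&(h[...,0]<25)&(h[...,1]>60)
    L=(cloud(C,dep,m)-p)@R; L[:,0]*=-1; L[:,2]*=-1   # fwd, left, up
    L=L[(L[:,0]>.02)&(L[:,0]<.13)&(abs(L[:,1])<.04)&(L[:,2]<0)]
    f=L[L[:,0]>.03]; b=np.polyfit(f[:,0],f[:,2],1); c=np.polyfit(f[:,0],f[:,1],1)
    print(n,len(L),"max fwd",np.percentile(L[:,0],98),L[:,0].max(),"slope",b[0],"tip top rel",np.polyval(b,.105),"lat at 0,.105",c[1],np.polyval(c,.105))
    # mirror outline (grey) front edge in tool frame
    mm=((h[...,1]<40)&(h[...,2]>150)).astype(np.uint8); k,lab,stt,ce=cv2.connectedComponentsWithStats(mm)
    W=onz(C,ce,.016); i=np.argmin([abs(w[0]-.713)+abs(w[1]+.084)+(s[4]<2000) for w,s in zip(W,stt)])
    c=max(cv2.findContours((lab==i).astype(np.uint8),0,1)[0],key=cv2.contourArea)
    rc=cv2.minAreaRect((onz(C,c.reshape(-1,2),.016)[:,:2]*1000).astype(np.float32)); print("glass",rc)
    d=(np.array([*rc[0],16])/1000-p)@R; print("centre fwd/left",-d[0],d[1])
```

```text
tip (array([ 0.5729, -0.0533,  0.0412]), np.float64(0.008092631468419442)) edge (array([ 0.6076, -0.0547,  0.007 ]), np.float64(0.001762615283931506))
scene 534 max fwd 0.10653281659612797 0.11025310435294279 slope -0.1916207423151322 tip top rel -0.04507987131536072 lat at 0,.105 0.0010760112716908857 -0.0009581401182063448
glass ((713.775634765625, -84.05670166015625), (170.79315185546875, 218.3395538330078), 75.04173278808594)
centre fwd/left 0.2459230920660752 0.001686195783036427
top 30 max fwd 0.10759570583694315 0.10782658191117815 slope -0.23828551401540055 tip top rel -0.04540730952574806 lat at 0,.105 0.09163372342772369 -0.001140190156261156
glass ((714.6922607421875, -84.16328430175781), (167.16323852539062, 219.95480346679688), 74.98523712158203)
centre fwd/left 0.24683524334612963 0.001825992351281847
```

Request:
{"op": "move_arm", "data": {
  "rows": "0.2 0 2 10 0;0.2 0 2 20 0;0.2 0 2 30 0;0.2 0 2 36 0;0.2 0 2 40 0;0.2 0 2 42 0;0.2 0 2 43 0;0.2 0 2 44 0;0.2 0 2 44.5 0;0.2 0 2 44.5 0;0.2 0 2 44.5 0;0.2 0 2 44.5 0"
}}

```text
clock: 8.58
position: [0.4768, -0.0186, 0.0494]
tcp_rot: [0.0, 0.133, 0.991, 0.0]
wrist_force: [-0.5, 0.7, -1.1]
gripper_width: 0.0297
grasp_force: 29.9
```

Request:
{"op": "move_arm", "data": {
  "rows": "0.2 0 0 0.3 0;0.2 0 0 0.6 0;0.2 0 0 0.6 0;0.2 0 0 0.6 0"
}}

```text
clock: 8.92
position: [0.4768, -0.0186, 0.0489]
tcp_rot: [0.0, 0.133, 0.991, 0.0]
wrist_force: [-0.5, -0.6, 5.3]
gripper_width: 0.0299
grasp_force: 29.9
```

The wedge is on the bench with light contact. I'll slide the tip under the edge.

Request:
{"op": "move_arm", "data": {
  "rows": "0.2 -3 0 0 0;0.2 -7 0 0 0;0.2 -11 0 0 0;0.2 -16 0 0 0;0.2 -21 0 0 0;0.2 -26 0 0 0;0.2 -31 0 0 0;0.2 -36 0 0 0;0.2 -40 0 0 0;0.2 -44 0 0 0;0.2 -48 0 0 0;0.2 -51 0 0 0;0.2 -54 0 0 0;0.2 -56 0 0 0;0.2 -58 0 0 0;0.2 -58 0 0 0;0.2 -58 0 0 0"
}}

```text
clock: 10.33
position: [0.5305, -0.0335, 0.0489]
tcp_rot: [-0.002, 0.133, 0.991, 0.0]
wrist_force: [-6.7, 1.3, 10.6]
gripper_width: 0.0292
grasp_force: 30.0
```

```bash
python3 look.py b
python3 - <<'E'
from h import *
a=cv2.imread("scene_b.png")[200:360,220:380]; b=cv2.imread("wrist_b.png")[200:480,150:490]
cv2.imwrite("pics/c3.png",np.hstack([cv2.resize(a,(400,400)),cv2.resize(b,(400,400))]))
E
```

```text
[ 0.5305 -0.0335  0.0489] [-0.0018  0.1333  0.9911  0.0002] [-6.6659  1.3105 10.6417]
tool x yaw deg -15.323932615715051
scene wedge_tip [299.2 285.5] 0.7 [ 0.6328 -0.0622  0.    ]
scene mirror_edge [304.6 274.6] 0.81 [ 0.607  -0.0585  0.01  ]
top mirror_edge [313.7 214. ] 0.92 [ 0.6019 -0.0519  0.01  ]
wrist mirror_edge [315.9 404.3] 0.9 [ 0.6023 -0.0519  0.01  ]
wrist wedge [312.8 276.4] 0.73 [ 0.5274 -0.0332  0.    ]
```

View pics/c3.png

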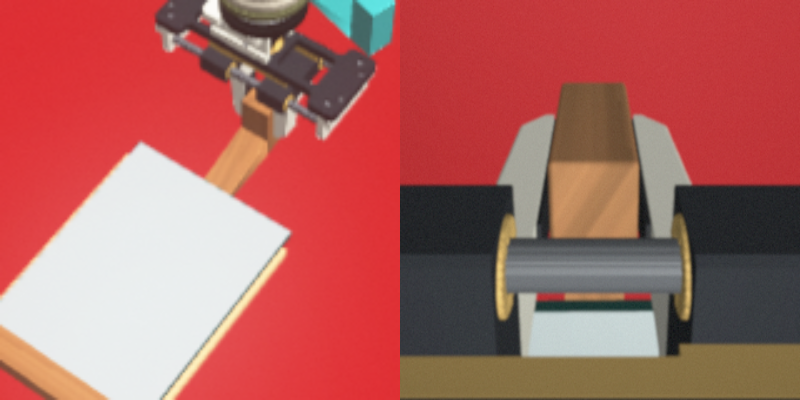

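The crop shows the ramp entering under the middle of the glass's front edge at scene (310,275), with the fingers well clear of the glass. Next I'll compare the glass depth before and after to get the lift.

```bash
cat > lift.py <<'E'
from h import *
import sys
f=np.array([.966,-.259]); l=np.array([.259,.966]); c=np.array([.7137,-.0845])
def z(n,tag):
    C=cam(n); dep=np.load(f"{n}_{tag}.npy"); P=cloud(C,dep,np.ones(dep.shape,bool))
    d=P[:,:2]-c; u=d@f; v=d@l; s=(abs(u)<.1)&(abs(v)<.075)&(P[:,2]<.06)&(P[:,2]>0)
    A=np.c_[u[s],v[s],np.ones(s.sum())]; k=np.linalg.lstsq(A,P[s,2],rcond=None)[0]
    r=P[s,2]-A@k; g=abs(r)<.006; k=np.linalg.lstsq(A[g],P[s,2][g],rcond=None)[0]
    ei=(u>-.125)&(u<-.095)&(abs(v)<.08)
    return np.array([k@[-.11,0,1],k@[.11,0,1],k@[-.11,.085,1]-k@[-.11,-.085,1]])*1000
for n in ["scene","top"]:
    a=z(n,"a"); print(n,"front,back,roll mm before",a.round(2),"change",[(z(n,t)-a).round(2).tolist() for t in sys.argv[1:]])
E
python3 lift.py b
```

```text
scene front,back,roll mm before [17.19 16.63 -0.23] change [[-0.1, 0.04, -0.09]]
top front,back,roll mm before [16.63 16.53  0.27] change [[-0.04, 0.17, -0.53]]
```

No lift yet, as expected (tip about 25 mm past the edge). I'll advance slowly.

Request:
{"op": "move_arm", "data": {
  "rows": "0.2 -1 0 -0.2 0;0.2 -2 0 -0.2 0;0.2 -3 0 -0.2 0;0.2 -4 0 -0.2 0;0.2 -5 0 -0.2 0;0.2 -6 0 -0.2 0;0.2 -7 0 -0.2 0;0.2 -8 0 -0.2 0;0.2 -9 0 -0.2 0;0.2 -10 0 -0.2 0;0.2 -11 0 -0.2 0;0.2 -12 0 -0.2 0;0.2 -13 0 -0.2 0;0.2 -14 0 -0.2 0;0.2 -15 0 -0.2 0;0.2 -16 0 -0.2 0;0.2 -17 0 -0.2 0;0.2 -17 0 -0.2 0"
}}

```text
clock: 12.43
position: [0.5431, -0.0371, 0.0488]
tcp_rot: [-0.006, 0.133, 0.991, 0.0]
wrist_force: [-17.5, 4.7, 18.7]
gripper_width: 0.0299
grasp_force: 30.0
```

```bash
python3 look.py c; python3 lift.py c
```

```text
[ 0.5431 -0.0371  0.0488] [-0.0056  0.133   0.9911  0.0004] [-17.5312   4.7319  18.6535]
tool x yaw deg -15.288164138968398
scene mirror_edge [304.8 273.7] 0.58 [ 0.6046 -0.0589  0.01  ]
scene wedge [324.1 262.3] 0.83 [ 0.5544 -0.0301  0.    ]
wrist mirror_edge [315.9 392.5] 0.92 [ 0.6062 -0.0531  0.01  ]
wrist wedge [314.4 278.4] 0.97 [ 0.541  -0.0362  0.    ]
scene front,back,roll mm before [17.19 16.63 -0.23] change [[1.52, -0.07, -0.11]]
top front,back,roll mm before [16.63 16.53  0.27] change [[1.3, 0.21, -0.36]]
```

Lift is 1.4 mm, which matches the 38 mm insertion. The bench press has grown (18.7 N up) and drags the wedge, so I'll ease the command upwards before going on.

Request:
{"op": "move_arm", "data": {
  "rows": "0.2 0 0 -0.4 0;0.2 0 0 -0.8 0;0.2 0 0 -1.1 0;0.2 0 0 -1.1 0;0.2 0 0 -1.1 0"
}}

```text
clock: 13.45
position: [0.5488, -0.0385, 0.0495]
tcp_rot: [-0.0, 0.134, 0.991, -0.0]
wrist_force: [-3.3, 1.2, -3.9]
gripper_width: 0.0297
grasp_force: 30.0
```

Request:
{"op": "move_arm", "data": {
  "rows": "0.2 0 0 0.2 0;0.2 0 0 0.5 0;0.2 -0.5 0 0.5 0;0.2 -1 0 0.5 0;0.2 -1.5 0 0.5 0;0.2 -2 0 0.5 0;0.2 -2.5 0 0.5 0;0.2 -3 0 0.5 0;0.2 -3.5 0 0.5 0;0.2 -4 0 0.5 0;0.2 -4.5 0 0.5 0;0.2 -5 0 0.5 0;0.2 -5.5 0 0.5 0;0.2 -6 0 0.5 0;0.2 -6.5 0 0.5 0;0.2 -7 0 0.5 0;0.2 -7 0 0.5 0;0.2 -7 0 0.5 0"
}}

```text
clock: 14.95
position: [0.5559, -0.0404, 0.0493]
tcp_rot: [0.0, 0.134, 0.991, -0.0]
wrist_force: [-2.1, 0.7, -3.9]
gripper_width: 0.0297
grasp_force: 30.0
```

```bash
python3 look.py d; python3 lift.py d
```

```text
[ 0.5559 -0.0404  0.0493] [ 0.0002  0.1335  0.991  -0.    ] [-2.0532  0.6847 -3.8726]
tool x yaw deg -15.34466876323927
wrist wedge [315.5 280.2] 0.74 [ 0.5559 -0.0393  0.    ]
scene front,back,roll mm before [17.19 16.63 -0.23] change [[5.6, 0.01, 0.21]]
top front,back,roll mm before [16.63 16.53  0.27] change [[5.54, 0.21, -0.32]]
```

Lift is about 5.5 mm, but the arm is carrying the weight (−3.9 N), so the wedge is slightly off the bench. I'll settle it down gently.

Request:
{"op": "move_arm", "data": {
  "rows": "0.2 0 0 0.2 0;0.2 0 0 0.4 0;0.2 0 0 0.4 0;0.2 0 0 0.4 0"
}}

```text
clock: 15.88
position: [0.5559, -0.0404, 0.049]
tcp_rot: [0.0, 0.133, 0.991, -0.0]
wrist_force: [-1.6, 0.6, -3.3]
gripper_width: 0.0298
grasp_force: 30.0
```

```bash
python3 look.py e; python3 lift.py e
python3 - <<'E'
from h import *
a=cv2.imread("scene_e.png")[200:390,200:390]; b=cv2.imread("wrist_e.png")[200:480,150:490]
cv2.imwrite("pics/c4.png",np.hstack([cv2.resize(a,(400,400)),cv2.resize(b,(400,400))]))
E
```

```text
[ 0.5559 -0.0404  0.049 ] [ 0.0001  0.1335  0.9911 -0.    ] [-1.622   0.5797 -3.2706]
tool x yaw deg -15.341204480357447
scene mirror_edge [306.  275.7] 0.98 [ 0.6087 -0.0544  0.01  ]
scene wedge [318.2 267.2] 0.95 [ 0.5718 -0.0384  0.    ]
wrist wedge [313.6 277.5] 0.74 [ 0.5538 -0.0398  0.    ]
scene front,back,roll mm before [17.19 16.63 -0.23] change [[5.23, -0.07, -0.11]]
top front,back,roll mm before [16.63 16.53  0.27] change [[5.26, 0.13, -0.15]]
```

View pics/c4.png

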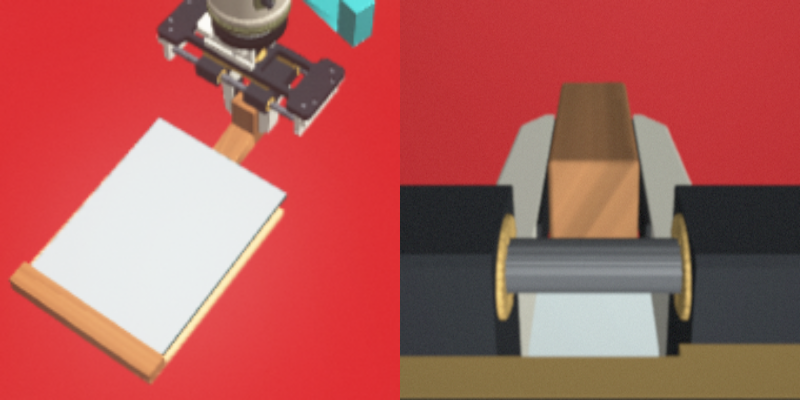

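The glass is lifted, its back edge is at the rail (scene crop, (150,260)→(20,270)) and the fingers are clear. The wedge is not yet firmly on the bench, so I'll lower it a touch more.

Request:
{"op": "move_arm", "data": {
  "rows": "0.2 0 0 0.2 0;0.2 0 0 0.4 0;0.2 0 0 0.4 0;0.2 0 0 0.4 0"
}}

```text
clock: 16.82
position: [0.5559, -0.0404, 0.0488]
tcp_rot: [0.0, 0.134, 0.991, 0.0]
wrist_force: [-2.2, -0.4, 3.7]
gripper_width: 0.03
grasp_force: 30.0
```

```bash
python3 look.py f; python3 lift.py f
```

```text
[ 0.5559 -0.0404  0.0488] [0.0002 0.1335 0.991  0.    ] [-2.1827 -0.4366  3.7037]
tool x yaw deg -15.345743335053015
scene mirror_edge [306.9 275. ] 0.64 [ 0.6062 -0.0532  0.01  ]
scene mirror_edge [279.4 311.5] 0.52 [ 0.7146 -0.0767  0.01  ]
scene wedge [320.1 264.2] 0.82 [ 0.5625 -0.0371  0.    ]
wrist wedge [315.6 276.7] 0.73 [ 0.5536 -0.0386  0.    ]
scene front,back,roll mm before [17.19 16.63 -0.23] change [[5.02, -0.0, 0.17]]
top front,back,roll mm before [16.63 16.53  0.27] change [[4.78, 0.35, -0.64]]
```

The lift is 4.9 mm with the wedge flat on the bench (+3.7 N light contact), the back edge unchanged, and the grip at 30 N. I'm handing in.

```bash
python3 -c "
from plant import *
print(job_done())"
```

```text
the job is handed in; nothing more can be done
None
```

The job is handed in: the wedge, still gripped and resting on the bench, holds the middle of the mirror's front edge about 4.9 mm off the battens, with the back edge down by the stop rail and the other things on the bench untouched.

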